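Prop the bearing stand's frame on its kickstand and hold it upright

TASK

The hinged frame of the bearing stand leans back with its kickstand still folded up. Pull the frame down towards the robot until it lies on its front rests, flip the kickstand backwards over the top until it drops to its stop, and then push the frame back up until it stands upright on the kickstand. The frame is nose-heavy and tips forward again if let go, so finish while still holding it upright, and leave the oil bottle, the loupe and the round test block where they are.

Things in the scene. Friction and masses are not known exactly. Their poses are not given: they have to be found in the camera images.
- stand: Fixed grey base plate, 12 mm thick. It lies on the 3 mm bench mat. Origin on its underside, below the middle of the frame's hinge; x points to the back (away from the robot), y to the left along the hinge, z up. Plate: x -105 to 110, y -125 to 80 mm. Front rest posts (tops z 105) at x -83, y +-55; rear stops (z 90) at x 36 to 45, y +-55; a ledge (z 24) at x 96, y -100 stops the kickstand's foot.
- frame_hinge (a point): Middle of the frame's bottom hinge axis, 30 mm above the stand's origin; the axis runs along the stand's y. The frame: two aluminium uprights (14 mm square, y +-55 mm, 168 mm tall from here) joined by a grip bar at the top and a plate below it whose steel hub with a bearing ring sticks out 47 mm to the front, its top 104 mm from here. About 1.1 kg.
- frame (a joint): Tilt of the frame about its bottom hinge: 0 = upright, positive = down towards the robot, 0.70 = on the front rests, -0.35 = leaning back on the rear stops (start). Swings freely, falls to the front or back from a balance near -0.15; 0.5 to 5 N at the grip bar moves it. With the kickstand at its stop it goes back only to 0, where the kickstand's foot stands on the base plate.
- grip_bar (a point): Middle of the round steel grip bar at the frame's top: 14 mm diameter, 96 mm free length along the stand's y, its axis 160 mm from the hinge axis. Can be pinched from above, one finger in front and one behind; it turns in the grip as the frame swings. At frame tilt t it lies at x = -160 sin t, z = 30 + 160 cos t (mm) from the stand's origin.
- kickstand (a joint): Swing of the kickstand: 0 = folded up (start), grows as the leg swings backwards over the top, 2.78 = at its stop, pointing back and down. The leg leans ahead of the vertical by 0.4 + frame tilt - this value, so on the front rests it is vertical at 1.1; from about 0.4 rad beyond that it falls to its stop by itself. Little friction: under 0.5 N at its pin moves it.
- kick_pivot (a point): The kickstand's pivot on the outside of the right-hand (-y) upright: 75 mm from the hinge axis in the plane of the uprights, at y = -80 mm of the stand; axis along the stand's y.
- kick_pin (a point): Middle of the pin at the kickstand's free end: round steel, 12 mm diameter, bent outwards from the leg (11 mm diameter) along the stand's -y, from y = -80 to -122 mm; this point lies at y = -100 mm, 120 mm from the pivot axis. It can be pushed, or pinched from above; it turns in the grip. When the kickstand is down the pin is its foot.
- oil_bottle: Bystander: cream oil bottle with a red pointed cap, 42 mm diameter, 118 mm high, loose, standing to the left of the stand; origin at the centre of its underside.
- loupe: Bystander: black eye loupe, 32 mm diameter, 26 mm high, loose, standing to the right of the stand; origin at the centre of its underside.
- block_a: Bystander: round steel test block, 64 mm diameter, 12 mm high, loose, lying at the right and to the back of the stand; origin at the centre of its underside.

How it is judged (in metres and radians):
On the way, in this order (a step that is already met when the one before it is completed fails the run):
1. the frame is pulled down onto its front rests, the kickstand still folded (value of joint frame above 0.6 rad and value of joint kickstand below 0.9 rad), for 0.2 s.
2. the kickstand is flipped over to its stop while the frame is down (value of joint kickstand above 2.6 rad and value of joint frame above 0.4 rad), for 0.2 s.
3. the frame is pushed back up to upright (value of joint kickstand above 2.6 rad and value of joint frame between -0.087 and 0.087 rad), for 0.2 s.
At the end, for the whole second after the job is handed in: The frame stands still within 5 degrees (0.087 rad) of upright with the kickstand down at its stop (joint over 2.6), and the fingers still bear on the frame (over 0.2 N), through the last second (all of step 3 and velocity of joint frame between -0.1 and 0.1 rad/s and contact force between the fingers and frame above 0.2 N); the arm keeps its last pose, push and grip.
It fails at once if the oil bottle is shifted by more than 25 mm or tipped (distance of oil_bottle from where it was at the start of the episode above 0.025 m or angle between oil_bottle's own z axis and vertical above 0.5 rad).
It fails at once if the loupe is shifted by more than 25 mm (distance of loupe from where it was at the start of the episode above 0.025 m).
It fails at once if the test block is shifted by more than 25 mm (distance of block_a from where it was at the start of the episode above 0.025 m).
It also fails if it takes over 64 s, if anything falls off the work surface, if the arm or the gripper's body presses on something with over 40 N, if the wrist force passes 120 N, or if a joint passes its speed limit or range.

ROBOT

A 6-joint arm with a two-finger parallel gripper is mounted at the origin on a cart in front of the work surface, level with it; the furniture and walls round the work are solid. World frame = base frame: x ahead of the robot, y to its left, z up, the work surface at z = 0. Lengths are in mm, angles in rad, forces in N, time in s.
With the tool pointing down it reaches from about 300 to 775 mm from the base axis. Payload 14.6 kg.
Tool frame: the origin (TCP) lies midway between the tips of the shut fingers; the grasp point (between the pads) lies 19 mm behind it; z points along the fingers, y is the line along which they close (so a half turn about z gives the same grasp; the last joint's range is limited). The gripper opens to 94 mm and grips with 3 to 60 N. Pads are 16 mm wide; open, the fingers measure 119 mm over their backs; the gripper's body (75 mm by 177 mm) begins 78 mm behind the grasp point.
Start: joints at [1.102, 0.3, 1.521, -0, 1.321, -0.067], TCP at [215.088, 506.188, 171.146] pointing down, gripper open.
Joint ranges: [-3.03, 3.03], [-0.79, 2.21], [0.23, 2.52], [-1.04, 4.18], [0, 3.07], [-2.55, 2.55]. Speed limits (rad/s): [2.22, 2.22, 2.57, 3.14, 3.14, 3.14].

INTERFACE

Orientations are given as [roll, pitch, yaw] about the fixed x, y, z axes, in that order (R = Rz(yaw) Ry(pitch) Rx(roll)).
In Python, from cell import manip, camera gives the robot as it stands.
- The arm moves only by the tool move_arm, never from a script. Its arguments are lists of equal length, an entry for each row: "dp": the shift along the world's x, y, z in mm, a list of three; "rotation": the turn, a rotation vector about the world's x, y, z in rad, a list of three; "hand": the opening, from 0 (shut) to 1 (fully open). A call has 1 to 10 rows; each row shifts and turns the commanded pose from where the row before left it; what a row does not reach is not made up. A row lasts 1/8 s, in which the tool goes at most 62.5 mm and 10.7 degrees, less where a joint would pass 70% of its speed; a pose out of reach is approached as far as the arm can. A call with a gripper value outside its range is refused whole. The fingers move at their own pace and stop on an object; "newtons" is the grip in N (left out, the last holds). Time passes only in rows, so rows that do not move let the fingers close. It gives the time, the measured TCP pose, the force, the opening and the grip force at its end, in the units of the state.
- manip.read_state(): the state, without advancing time (a new reading comes with each control period).
- camera(name): name is "scene" or "top" or "wrist"; returns a dict with "image" (480x640x3 uint8, red, green, blue), "fx", "fy", "cx", "cy" (pixels), "R" (3x3) and "t" (3): a world point X has camera coordinates R X + t; the wrist camera has in their place "mount" (4x4, takes a point from camera to tool coordinates, whose origin is the TCP and whose axes are the flange's). Camera axes: x right, y down, z forward; pixel columns grow to the right and rows downward; lengths in mm; the calibration is good to about 2 mm. A picture is of the moment at which its call begins: read the wrist's pose just before it. There is no depth.
- manip.sign_off(): hands the job in; it is judged then, once.
The state is a dict: "clock": time; "joints": joint angles; "qd": joint speeds; "effort": joint torques, N m; "eef_pos": TCP position; "eef_rot": TCP orientation; "wrist_force": force on the tool from outside, world axes, zero at the start; "moment": the same for the moment, N m; "finger_gap": finger opening in mm; "finger_force": force on a finger pad.
Only numpy, scipy, OpenCV 4.12 (cv2) and the standard library are available. Lean on these libraries where they do the work, as an engineer would, in place of code of your own. Each camera call takes 0.05 s, during which the arm holds its last target. There are 200 camera calls.

## Working session

There is one attempt and no reset: what is moved stays moved. The work goes in short steps, Python scripts to look and compute and a tool call to move; the robot and the scene stay as the last step left them, time stands still between calls to the robot, and variables do not carry over. Pictures are saved under pics/ and viewed, at most 10 in all, crops included, and the job is handed in when it is done.

Besides the shell and the picture viewer there is one more tool, called after "Request:" as a command line: name --argument value ..., lists and objects as JSON in quotes. move_arm: Moves the arm, as the interface text tells. Its arguments: {"type":"object","properties":{"dp":{"type":"array","items":{"type":"array","items":{"type":"number"}}},"rotation":{"type":"array","items":{"type":"array","items":{"type":"number"}}},"hand":{"type":"array","items":{"type":"number"}},"newtons":{"type":"number"}},"required":["dp","rotation","hand"]}

```bash
mkdir -p pics; ls; python3 - <<'E'
from cell import manip, camera
import cv2,pickle
s=manip.read_state(); print(s)
d={}
for n in("scene","top"):
    c=camera(n); d[n]=c; cv2.imwrite(f"pics/{n}0.png",c["image"][:,:,::-1]); print(n,c["fx"],c["cx"],c["cy"],c["R"],c["t"])
pickle.dump(d,open("c0.pkl","wb"))
E
```

```text
pics
{'clock': 0.0, 'joints': array([ 1.10239421e+00,  3.00476948e-01,  1.52158692e+00, -5.95855636e-06,
        1.32071976e+00, -6.66127115e-02]), 'qd': array([-8.92088195e-04,  9.40182395e-05,  1.56240913e-03,  5.37677723e-04,
       -1.16065956e-03,  6.67678311e-04]), 'effort': array([ 1.57338718e-04, -5.31797755e+01, -3.52742493e+01,  7.07806530e-02,
        2.43121921e-02, -7.96749623e-05]), 'eef_pos': array([214.9558437 , 505.91595216, 170.58068357]), 'eef_rot': array([-3.14040393e+00, -7.35169773e-05,  2.73980469e+00]), 'wrist_force': array([-0.38961027,  0.83117887,  0.49674146]), 'moment': array([ 0.01407304, -0.01960181,  0.02026883]), 'finger_force': 0.0, 'finger_gap': 94.04145289906842}
scene 531.1279886786912 328.70891146638354 228.35356159911655 [[ 0.86279934 -0.50546611 -0.00901669]
 [-0.24677767 -0.40553398 -0.88013804]
 [ 0.44122338  0.76160764 -0.4746322 ]] [-545.33292446  254.0750603  1013.93752037]
top 474.87235606620226 319.8405365928472 243.4618100077914 [[ 0.015404   -0.9996862  -0.01975376]
 [-0.98304519 -0.0115315  -0.18300047]
 [ 0.18271525  0.02223778 -0.98291435]] [-35.12173547 602.4968028  955.62965999]
```

View pics/scene0.png

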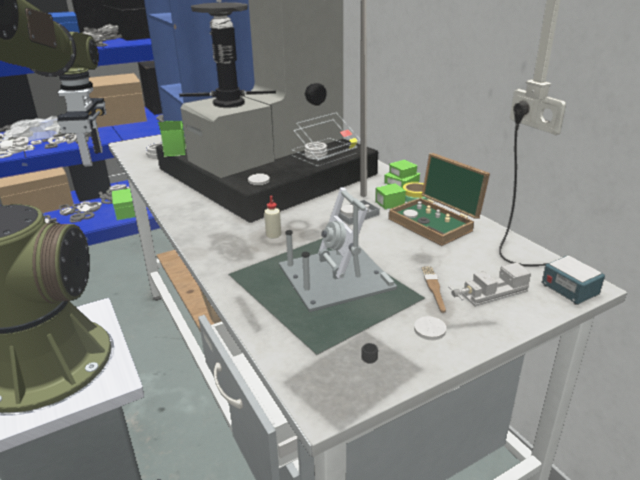

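View pics/top0.png

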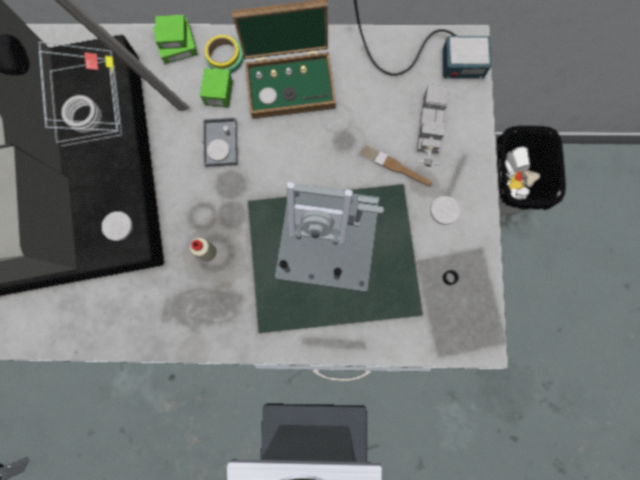

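The scene view shows the stand around (335,260), the bottle at (272,222), the loupe at (370,353) and the block at (430,327). In the top view the plate spans about (275-378, 185-290), and the frame leans back. I'll enlarge both views.

```bash
python3 - <<'E'
import pickle,cv2,numpy as np
d=pickle.load(open("c0.pkl","rb"))
a=cv2.resize(d["top"]["image"][175:300,262:392],None,fx=4.6,fy=4.6,interpolation=cv2.INTER_CUBIC)
cv2.imwrite("pics/topc.png",a[:,:,::-1])
b=cv2.resize(d["scene"]["image"][180:315,270:405],None,fx=4.4,fy=4.4,interpolation=cv2.INTER_CUBIC)
cv2.imwrite("pics/scenec.png",b[:,:,::-1])
E
```

```text
(no output)
```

View pics/topc.png

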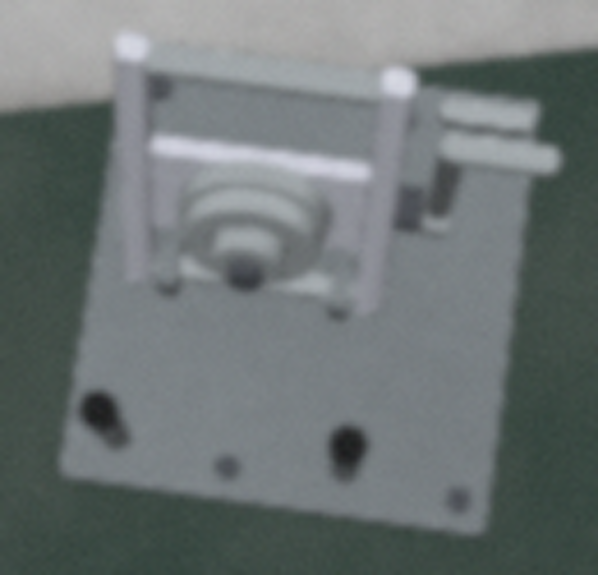

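View pics/scenec.png

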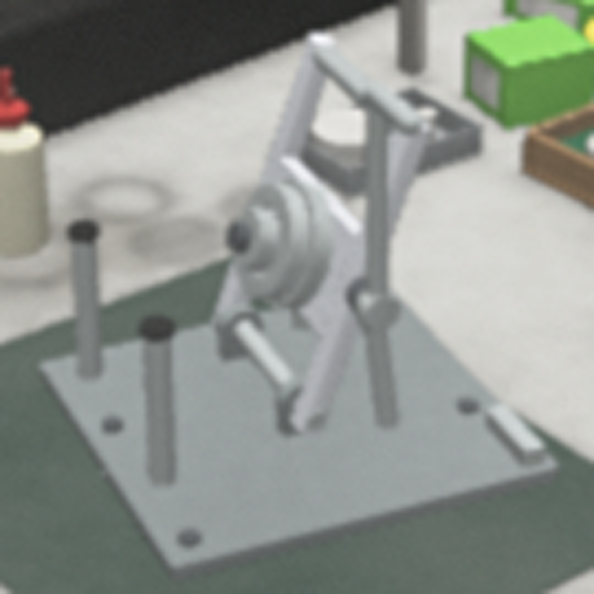

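The top crop shows the plate front corners at (62,475) and (485,533), the post tops at (98,410) and (348,445), and the upright tops at (132,45) and (398,80). The pin spans about (440-560,152), nearer the camera than the ledge (490,112). The scene crop shows the post tops at (83,230) and (157,326), with plate corners at (40,367), (178,570) and (557,465). I'll cast rays onto planes at the known heights and fit the rigid pose.

```bash
cat > h.py <<'E'
import numpy as np, cv2
def ray(c,p,z):
    v=np.array([(p[0]-c["cx"])/c["fx"],(p[1]-c["cy"])/c["fy"],1.]); R=np.array(c["R"]);o=-R.T@c["t"]; w=R.T@v
    return o+w*(z-o[2])/w[2]
E
python3 - <<'E'
import pickle,numpy as np
from h import *
d=pickle.load(open("c0.pkl","rb"))
T=lambda u,v:(262+u/4.6-.4,175+v/4.6-.4)
S=lambda u,v:(270+u/4.4-.4,180+v/4.4-.4)
t=-.35
up=(-168*np.sin(t),30+168*np.cos(t)); 
L=[("top",T(62,475),(-105,80,12)),("top",T(485,533),(-105,-125,12)),("top",T(98,410),(-83,55,105)),("top",T(348,445),(-83,-55,105)),
("top",T(132,45),(up[0],55,up[1])),("top",T(398,80),(up[0],-55,up[1])),
("scene",S(40,367),(-105,80,12)),("scene",S(178,570),(-105,-125,12)),("scene",S(557,463),(110,-125,12)),("scene",S(83,230),(-83,55,105)),("scene",S(157,326),(-83,-55,105)),]
W=np.array([ray(d[c],p,q[2]+3)[:2] for c,p,q in L]);Q=np.array([q[:2] for _,_,q in L])
wm,qm=W.mean(0),Q.mean(0);a=W-wm;b=Q-qm
th=np.arctan2((b[:,0]*a[:,1]-b[:,1]*a[:,0]).sum(),(a*b).sum())
R=np.array([[np.cos(th),-np.sin(th)],[np.sin(th),np.cos(th)]]);o=wm-R@qm
print("origin",o,"yaw",th); print(np.round(W-(Q@R.T+o),1))
w=lambda x,y,z:np.round([*(R@[x,y]+o),z+3],1)
for tt in(-.35,-.15,0,.3,.7):print(tt,"grip",w(-160*np.sin(tt),0,30+160*np.cos(tt)))
for tt,k in((-.35,0),(.7,0),(.7,.5),(.7,1.1),(.7,1.5),(.7,2.78),(0,2.78)):
    l=.4+tt-k; print(tt,k,"pin",w(-75*np.sin(tt)-120*np.sin(l),-100,30+75*np.cos(tt)+120*np.cos(l)))
for n,c,p,z in(("bottle","top",(201,247),118),("loupe","top",(450,278),26),("block","top",(446,209),12)):print(n,ray(d[c],p,z+0))
E
```

```text
origin [625.27632437 -21.68034756] yaw -0.1161035240364899
[[ 2.4  0.9]
 [ 1.3  3.6]
 [ 1.7  2.7]
 [ 0.6  3. ]
 [ 1.4  1.1]
 [ 0.3  1.5]
 [-1.  -5.5]
 [-0.2 -2.9]
 [-3.1  0.8]
 [-1.7 -3.8]
 [-1.8 -1.4]]
-0.35 grip [679.8 -28.  183.3]
-0.15 grip [649.  -24.5 191.2]
0 grip [625.3 -21.7 193. ]
0.3 grip [578.3 -16.2 185.9]
0.7 grip [522.9  -9.7 155.4]
-0.35 0 pin [ 633.3 -123.3  223.3]
0.7 0 pin [ 459.5 -103.   144.8]
0.7 0.5 pin [ 498.4 -107.6  189.4]
0.7 1.1 pin [ 565.7 -115.4  210.4]
0.7 1.5 pin [ 612.1 -120.8  200.9]
0.7 2.78 pin [ 684.2 -129.2   77.3]
0 2.78 pin [ 695.9 -130.6   21.2]
bottle [581.26069351 209.43898026 118.        ]
loupe [ 536.09990515 -307.37591483   26.        ]
block [ 692.77560139 -307.34546372   12.        ]
```

The pose fit agrees to about 3 mm: origin (625,-22), yaw -0.116. Next I raise the tool, swing over above the grip bar and turn the closing axis along stand x.

Request:
move_arm --dp '[[0, 0, 50], [0, 0, 50], [33, -38, 0], [33, -38, 0], [33, -38, 0], [33, -38, 0], [33, -38, 0], [33, -38, 0], [33, -38, 0], [33, -38, 0]]' --rotation '[[0, 0, 0], [0, 0, 0], [0, 0, -0.092], [0, 0, -0.092], [0, 0, -0.092], [0, 0, -0.092], [0, 0, -0.092], [0, 0, -0.092], [0, 0, -0.092], [0, 0, -0.092]]' --hand '[1, 1, 1, 1, 1, 1, 1, 1, 1, 1]'

```text
clock: 1.35
eef_pos: [479.9, 200.7, 271.0]
eef_rot: [-3.141, -0.0, 2.001]
wrist_force: [0.3, 0.8, 0.7]
finger_gap: 93.9
finger_force: 0.0
```

Request:
move_arm --dp '[[33, -38, 0], [33, -38, 0], [33, -38, 0], [33, -38, 0], [33, -38, 0], [33, -38, 0], [0, 0, 0], [0, 0, 0]]' --rotation '[[0, 0, -0.092], [0, 0, -0.092], [0, 0, -0.092], [0, 0, -0.092], [0, 0, -0.092], [0, 0, -0.092], [0, 0, 0], [0, 0, 0]]' --hand '[1, 1, 1, 1, 1, 1, 1, 1]'

```text
clock: 2.35
eef_pos: [676.8, -25.5, 270.7]
eef_rot: [-3.141, -0.0, 1.453]
wrist_force: [-0.4, 0.3, -0.2]
finger_gap: 94.3
finger_force: 0.0
```

```bash
python3 - <<'E'
from cell import manip, camera
import cv2,numpy as np
from scipy.spatial.transform import Rotation as Ro
s=manip.read_state(); c=camera("wrist"); im=c["image"].copy()
M=np.array(c["mount"]);print(M)
Rw=Ro.from_euler("xyz",s["eef_rot"]).as_matrix()
def proj(X):
    p=Rw.T@(np.array(X)-s["eef_pos"]); q=np.linalg.inv(M)@np.r_[p,1]
    return int(c["fx"]*q[0]/q[2]+c["cx"]),int(c["fy"]*q[1]/q[2]+c["cy"])
y=-.116;e=np.array([np.sin(.116),np.cos(.116)])
for k in(-48,0,48): cv2.circle(im,proj([679.8+k*e[0],-28+k*e[1],190.3]),3,(255,0,0),-1)
cv2.circle(im,proj([633.3,-123.3,229]),3,(255,0,0),-1)
cv2.imwrite("pics/w1.png",im[:,:,::-1])
E
```

```text
[[-1.29666313e-03 -9.58940195e-01 -2.83605396e-01  8.21488012e+01]
 [ 9.99999155e-01 -1.21703997e-03 -4.56950031e-04  1.28019180e+00]
 [ 9.30286501e-05 -2.83605749e-01  9.58940963e-01 -2.12588855e+02]
 [ 0.00000000e+00  0.00000000e+00  0.00000000e+00  1.00000000e+00]]
```

View pics/w1.png

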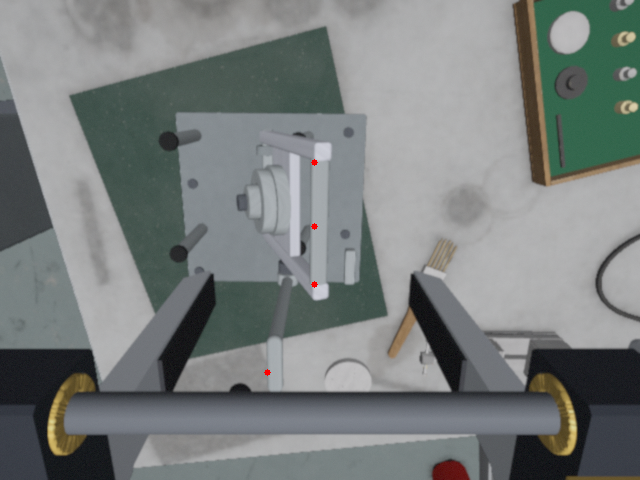

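The bar is at col 320 in the wrist picture against 314 predicted, so it sits about 4 mm further back. The fingers straddle it and the leg is clear of the gripper. I descend and pinch.

Request:
move_arm --dp '[[7, -1, -25], [0, 0, -25], [0, 0, -25], [0, 0, -20], [0, 0, -9], [0, 0, 0], [0, 0, 0], [0, 0, 0], [0, 0, 0], [0, 0, 0]]' --rotation '[[0, 0, 0], [0, 0, 0], [0, 0, 0], [0, 0, 0], [0, 0, 0], [0, 0, 0], [0, 0, 0], [0, 0, 0], [0, 0, 0], [0, 0, 0]]' --hand '[1, 1, 1, 1, 1, 0.1, 0.1, 0.1, 0.1, 0.1]' --newtons 12

```text
clock: 3.65
eef_pos: [684.1, -26.8, 167.3]
eef_rot: [3.141, -0.0, 1.452]
wrist_force: [-0.4, 0.5, 1.0]
finger_gap: 47.5
finger_force: 0.0
```

Request:
move_arm --dp '[[0, 0, 0], [0, 0, 0], [0, 0, 0], [0, 0, 0], [0, 0, 0], [0, 0, 0], [0, 0, 0], [0, 0, 0]]' --rotation '[[0, 0, 0], [0, 0, 0], [0, 0, 0], [0, 0, 0], [0, 0, 0], [0, 0, 0], [0, 0, 0], [0, 0, 0]]' --hand '[0, 0, 0, 0, 0, 0, 0, 0]'

```text
clock: 4.65
eef_pos: [684.1, -26.8, 167.2]
eef_rot: [3.142, 0.0, 1.452]
wrist_force: [-0.8, -0.2, -0.6]
finger_gap: 0.3
finger_force: 0.0
```

The fingers shut on nothing. I'll look.

```bash
python3 - <<'E'
from cell import manip, camera
import cv2,numpy as np
w=camera("wrist")["image"]; s=camera("scene")["image"]
b=cv2.resize(s[140:320,250:430],(480,480),interpolation=cv2.INTER_CUBIC)
a=cv2.resize(w,(320,240)); o=np.zeros((480,800,3),np.uint8);o[:240,:320]=a;o[:,320:]=b
cv2.imwrite("pics/w2.png",o[:,:,::-1])
E
```

```text
(no output)
```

View pics/w2.png

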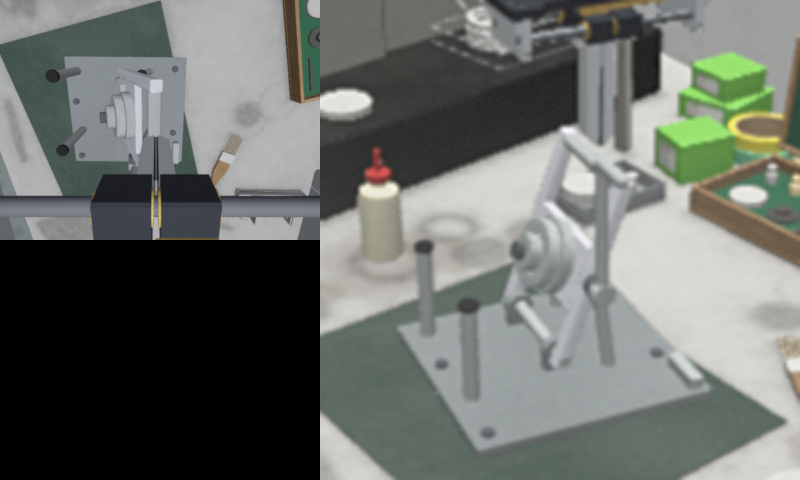

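The scene view shows the closed fingertips ending at about crop (595,147), just behind the bar at (598,158). I'll check with projections.

```bash
cat >> h.py <<'E'
def proj(c,X):
    q=np.array(c["R"])@np.array(X,float)+c["t"]; return np.round([c["fx"]*q[0]/q[2]+c["cx"],c["fy"]*q[1]/q[2]+c["cy"]],1)
def tri(c1,p1,c2,p2):
    P=[np.diag([1,1,1.])@np.array([[c["fx"],0,c["cx"]],[0,c["fy"],c["cy"]],[0,0,1]])@np.c_[c["R"],c["t"]] for c in(c1,c2)]
    X=cv2.triangulatePoints(P[0],P[1],np.array(p1,float),np.array(p2,float)).ravel(); return np.round(X[:3]/X[3],1)
E
python3 - <<'E'
import pickle
from h import *
from cell import camera,manip
d=pickle.load(open("c0.pkl","rb"))
T=lambda u,v:(262+u/4.6-.4,175+v/4.6-.4)
S=lambda u,v:(270+u/4.4-.4,180+v/4.4-.4)
print("tcp proj",proj(d["scene"],manip.read_state()["eef_pos"]))
for n,a,b in(("upL",T(132,45),S(318,42)),("upR",T(398,80),S(380,97)),("postL",T(98,410),S(83,230)),("postR",T(348,445),S(157,326)),("cFL",T(62,475),S(40,367)),("cFR",T(485,533),S(178,570)),("pin",T(556,158),S(425,124)),("barmid",T(265,70),S(345,72))):
    print(n,tri(d["top"],a,d["scene"],b))
c=camera("top")["image"][175:300,262:392]
s=camera("scene")["image"][170:260,310:400]
o=np.hstack([cv2.resize(c,(416,400),interpolation=3),cv2.resize(s,(380,400),interpolation=3)])
cv2.imwrite("pics/w3.png",o[:,:,::-1])
E
```

```text
tcp proj [353.6 206.1]
upL [688.9  28.7 187.8]
upR [664.4 -77.5 206. ]
postL [551.2  45.8 103.7]
postR [537.2 -63.6 104.9]
cFL [532.8  71.6  10.1]
cFR [ 508.8 -130.7   10.1]
pin [ 637.6 -142.7  222.7]
barmid [674.1 -25.4 195.7]
```

View pics/w3.png

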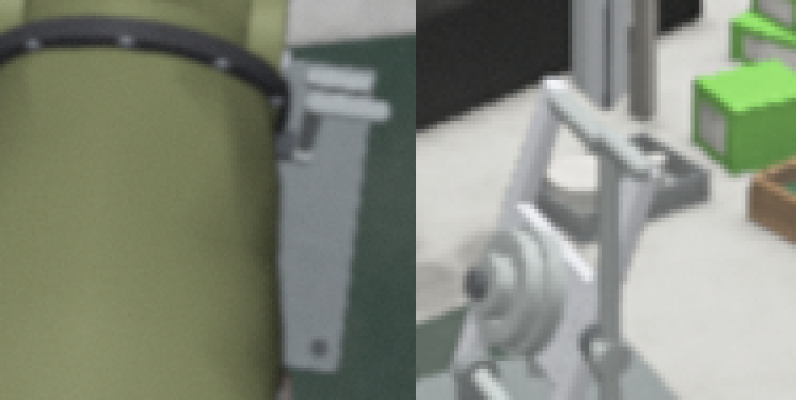

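```bash
python3 - <<'E'
import pickle
from h import *
from cell import camera,manip
d=pickle.load(open("c0.pkl","rb"))
b=d["scene"]["image"];s=camera("scene")["image"]
D=np.abs(b.astype(int)-s).sum(2)[180:225,335:375]
for r,l in enumerate(D): print(180+r,''.join('#' if v>60 else '.' for v in l))
o=np.hstack([cv2.resize(x[170:230,325:385],(400,400),interpolation=2) for x in(b,s)])
cv2.imwrite("pics/w4.png",o[:,:,::-1])
E
```

```text
180 ...........###############..............
181 ...........##############...............
182 ...........#########....................
183 ...........########.#####...............
184 ...........######..#######..............
185 ............##...#########..............
186 ............##############..............
187 ............##############..............
188 ............##############..............
189 ............##############..............
190 .............#############..............
191 ..............###########...............
192 ................########................
193 .................######.................
194 ..................####..................
195 ........................................
196 ........................................
197 ........................................
198 ........................................
199 ........................................
200 ........................................
201 ........................................
202 ........................................
203 ........................................
204 ................
[... 224 characters left out ...]
.........................
210 ........................................
211 ........................................
212 ........................................
213 ........................................
214 ........................................
215 ........................................
216 ........................................
217 ........................................
218 ........................................
219 ........................................
220 ........................................
221 ........................................
222 ........................................
223 ........................................
224 ........................................
```

View pics/w4.png

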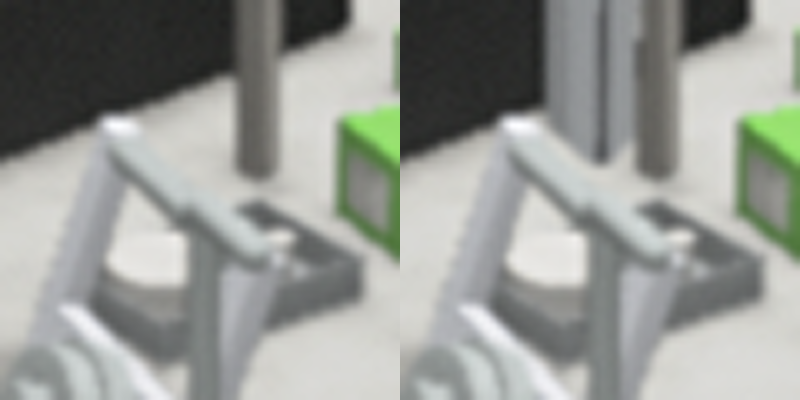

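```bash
python3 - <<'E'
import pickle
from h import *
d=pickle.load(open("c0.pkl","rb"));c=d["scene"]
for X in([684,-27,167],[684,-27,197],[714,-27,167],[684,13,167],[684,-27,400]): print(X,proj(c,X))
a=np.deg2rad(67);u=np.array([np.cos(a),np.sin(a),0])*47
for k in(-1,0,1): print("init",proj(c,np.array([215,506,170.6])+k*u), proj(d["top"],np.array([215,506,170.6])+k*u))
o=np.hstack([cv2.resize(c["image"][90:190,40:140],(400,400),interpolation=2),cv2.resize(d["top"]["image"][400:480,0:80],(400,400),interpolation=2)])
cv2.imwrite("pics/w5.png",o[:,:,::-1])
E
```

```text
[684, -27, 167] [353.6 206.2]
[684, -27, 197] [353.8 194.3]
[714, -27, 167] [364.5 203.2]
[684, 13, 167] [344.4 199.8]
[684, -27, 400] [355.1 105.4]
init [ 92.2 177.2] [ 36.3 455.6]
init [ 96.8 170.3] [ 13.4 444. ]
init [101.1 163.9] [ -9.2 432.5]
```

View pics/w5.png

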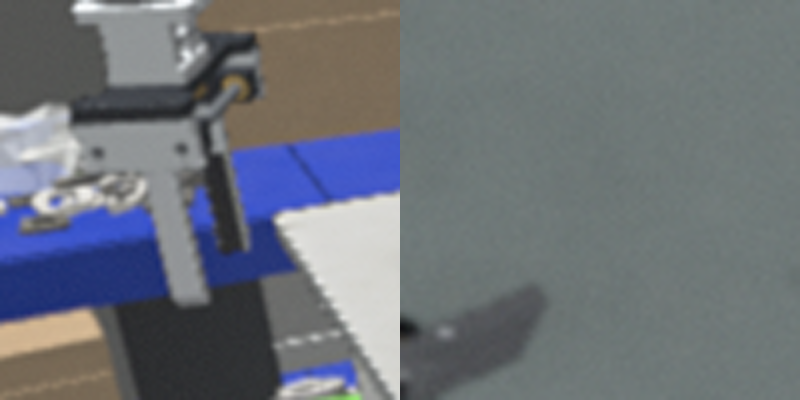

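Both cameras put the real fingertips about 30 mm above the reported TCP: scene row 194.5 against 206 predicted, and the same offset at the start pose. The fingers closed just above the bar. I open, go 31 mm lower and pinch again.

Request:
move_arm --dp '[[0, 0, 6], [0, 0, 0], [0, 0, 0], [0, 0, 0], [0, 0, 0], [0, 0, 0], [0, 0, 0], [0, 0, -15], [0, 0, -15], [0, 0, -7]]' --rotation '[[0, 0, 0], [0, 0, 0], [0, 0, 0], [0, 0, 0], [0, 0, 0], [0, 0, 0], [0, 0, 0], [0, 0, 0], [0, 0, 0], [0, 0, 0]]' --hand '[0.7, 0.7, 0.7, 0.7, 0.7, 0.7, 0.7, 0.7, 0.7, 0.7]'

```text
clock: 6.15
eef_pos: [683.5, -26.7, 134.1]
eef_rot: [-3.139, 0.0, 1.452]
wrist_force: [-0.8, -0.2, 0.4]
finger_gap: 65.7
finger_force: 0.0
```

Request:
move_arm --dp '[[0, 0, 0], [0, 0, 0], [0, 0, 0], [0, 0, 0], [0, 0, 0], [0, 0, 0], [0, 0, 0], [0, 0, 0], [0, 0, 0], [0, 0, 0]]' --rotation '[[0, 0, 0], [0, 0, 0], [0, 0, 0], [0, 0, 0], [0, 0, 0], [0, 0, 0], [0, 0, 0], [0, 0, 0], [0, 0, 0], [0, 0, 0]]' --hand '[0, 0, 0, 0, 0, 0, 0, 0, 0, 0]' --newtons 12

```text
clock: 7.4
eef_pos: [682.0, -26.6, 136.1]
eef_rot: [-3.136, 0.0, 1.452]
wrist_force: [-18.3, 0.8, 7.3]
finger_gap: 13.7
finger_force: 12.0
```

The bar is pinched (gap 13.7). Next I pull it down along the arc.

Request:
move_arm --dp '[[-13, 1.5, 4], [-12.5, 1.4, 2.5], [-12, 1.4, 2], [-12, 1.4, 1], [-12, 1.4, 0], [-12, 1.4, -0.6], [-11.7, 1.4, -1.6]]' --rotation '[[0, 0, 0], [0, 0, 0], [0, 0, 0], [0, 0, 0], [0, 0, 0], [0, 0, 0], [0, 0, 0]]' --hand '[0, 0, 0, 0, 0, 0, 0]'

```text
clock: 8.28
eef_pos: [598.5, -16.6, 143.5]
eef_rot: [3.141, -0.0, 1.452]
wrist_force: [0.0, 1.5, -0.0]
finger_gap: 13.6
finger_force: 12.0
```

Request:
move_arm --dp '[[-11.7, 1.4, -2.6], [-11.3, 1.3, -3.4], [-11.3, 1.3, -4.2], [-10.6, 1.2, -5], [-10.6, 1.2, -6], [-9.8, 1.1, -6.6], [-9.5, 1.1, -7.4], [0, 0, 0]]' --rotation '[[0, 0, 0], [0, 0, 0], [0, 0, 0], [0, 0, 0], [0, 0, 0], [0, 0, 0], [0, 0, 0], [0, 0, 0]]' --hand '[0, 0, 0, 0, 0, 0, 0, 0]'

```text
clock: 9.28
eef_pos: [525.2, -8.6, 108.3]
eef_rot: [3.137, 0.0, 1.452]
wrist_force: [8.8, -0.0, -8.2]
finger_gap: 13.7
finger_force: 12.0
```

The reported pose matches the bar position for tilt 0.70. I release, lift and move above the pin.

Request:
move_arm --dp '[[0, 0, 0], [0, 0, 0], [0, 0, 0], [0, 0, 0], [0, 0, 0], [0, 0, 0], [0, 0, 25], [0, 0, 40], [0, 0, 40]]' --rotation '[[0, 0, 0], [0, 0, 0], [0, 0, 0], [0, 0, 0], [0, 0, 0], [0, 0, 0], [0, 0, 0], [0, 0, 0], [0, 0, 0]]' --hand '[0, 0.6, 0.6, 0.6, 0.6, 0.6, 0.6, 0.6, 0.6]'

```text
clock: 10.4
eef_pos: [523.9, -8.3, 214.4]
eef_rot: [-3.141, 0.0, 1.452]
wrist_force: [0.3, 0.0, -0.3]
finger_gap: 56.4
finger_force: 0.0
```

Request:
move_arm --dp '[[-20, -30, 0], [-20, -30, 0], [-22, -34, 0], [0, 0, 0], [0, 0, 0]]' --rotation '[[0, 0, 0], [0, 0, 0], [0, 0, 0], [0, 0, 0], [0, 0, 0]]' --hand '[0.6, 0.6, 0.6, 0.6, 0.6]'

```text
clock: 11.02
eef_pos: [462.3, -102.0, 213.3]
eef_rot: [3.141, -0.0, 1.452]
wrist_force: [-0.0, -0.7, 0.1]
finger_gap: 56.3
finger_force: 0.0
```

```bash
python3 - <<'E'
from cell import manip, camera
from h import *
from scipy.spatial.transform import Rotation as Ro
s=manip.read_state(); c=camera("wrist"); im=c["image"].copy()
M=np.array(c["mount"]); print(s["eef_pos"],s["eef_rot"],s["finger_gap"])
Rw=Ro.from_euler("xyz",s["eef_rot"]).as_matrix()
def pw(X):
    p=Rw.T@(np.array(X)-s["eef_pos"]); q=np.linalg.inv(M)@np.r_[p,1]
    return int(c["fx"]*q[0]/q[2]+c["cx"]),int(c["fy"]*q[1]/q[2]+c["cy"])
for X in([459.5,-103,144.8],[522.9,-9.7,155.4]): print(pw(X));cv2.circle(im,pw(X),3,(255,0,0),-1)
sc=camera("scene"); b=sc["image"].copy()
for X in([459.5,-103,144.8],[522.9,-9.7,155.4]): p=proj(sc,X);cv2.circle(b,tuple(int(v) for v in p),1,(255,0,0),-1)
o=np.hstack([cv2.resize(im,(440,330)),cv2.resize(b[170:320,250:410],(352,330),interpolation=2)])
cv2.imwrite("pics/w6.png",o[:,:,::-1])
E
```

```text
[ 462.33809033 -102.03743736  213.33251108] [ 3.14136023e+00 -1.02984572e-04  1.45151412e+00] 56.30124591078966
(306, 229)
(387, 81)
```

View pics/w6.png

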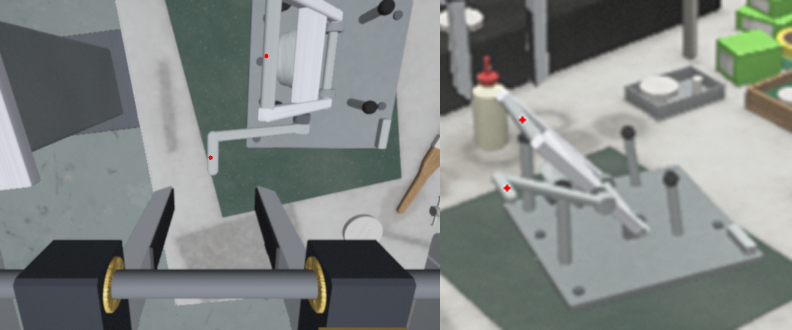

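The predicted dots fall on the pin (wrist (212,156), scene (505,187)) and the frame rests down. I descend and pinch the pin.

Request:
move_arm --dp '[[0, -2, -25], [0, 0, -30], [0, 0, -30], [0, 0, -20], [0, 0, -10], [0, 0, 0], [0, 0, 0], [0, 0, 0], [0, 0, 0], [0, 0, 0]]' --rotation '[[0, 0, 0], [0, 0, 0], [0, 0, 0], [0, 0, 0], [0, 0, 0], [0, 0, 0], [0, 0, 0], [0, 0, 0], [0, 0, 0], [0, 0, 0]]' --hand '[0.6, 0.6, 0.6, 0.6, 0.6, 0, 0, 0, 0, 0]' --newtons 8

```text
clock: 12.38
eef_pos: [460.7, -104.2, 98.2]
eef_rot: [-3.138, 0.0, 1.452]
wrist_force: [-16.5, 0.5, 10.2]
finger_gap: 12.5
finger_force: 8.0
```

Request:
move_arm --dp '[[0, 0, 0], [0, 0, 0], [0, 0, 0]]' --rotation '[[0, 0, 0], [0, 0, 0], [0, 0, 0]]' --hand '[0, 0, 0]'

```text
clock: 12.75
eef_pos: [460.2, -104.2, 98.2]
eef_rot: [-3.137, 0.0, 1.452]
wrist_force: [-15.0, 0.3, 9.3]
finger_gap: 11.6
finger_force: 8.0
```

Request:
move_arm --dp '[[4, -0.7, 10], [6.5, -0.8, 10], [8, -1, 9], [8.4, -1, 8.2], [9.6, -1.1, 7.2], [10, -1.2, 6.3], [10.8, -1.3, 5.2], [11.2, -1.3, 4.1]]' --rotation '[[0, 0, 0], [0, 0, 0], [0, 0, 0], [0, 0, 0], [0, 0, 0], [0, 0, 0], [0, 0, 0], [0, 0, 0]]' --hand '[0, 0, 0, 0, 0, 0, 0, 0]'

```text
clock: 13.75
eef_pos: [531.4, -112.9, 158.4]
eef_rot: [3.141, 0.0, 1.452]
wrist_force: [-2.2, -0.9, 0.1]
finger_gap: 11.6
finger_force: 8.0
```

Request:
move_arm --dp '[[11.5, -1.3, 3], [11.8, -1.4, 1.8], [12, -1.4, 0.6], [12, -1.4, -0.6], [11.8, -1.4, -1.8], [11.5, -1.3, -3], [11.2, -1.3, -4.1], [10.8, -1.3, -5.2], [10, -1.2, -6.3], [9.6, -1.1, -7.2]]' --rotation '[[0, 0, 0], [0, 0, 0], [0, 0, 0], [0, 0, 0], [0, 0, 0], [0, 0, 0], [0, 0, 0], [0, 0, 0], [0, 0, 0], [0, 0, 0]]' --hand '[0, 0, 0, 0, 0, 0, 0, 0, 0, 0]'

```text
clock: 15.0
eef_pos: [643.3, -125.9, 134.8]
eef_rot: [-3.141, 0.0, 1.452]
wrist_force: [-1.4, -1.7, -0.7]
finger_gap: 11.6
finger_force: 8.0
```

Request:
move_arm --dp '[[0, 0, 0], [0, 0, 0], [0, 0, 0], [0, 0, 0], [0, 0, 0], [0, 0, 25], [0, 0, 30], [0, 0, 30], [0, 0, 0], [0, 0, 0]]' --rotation '[[0, 0, 0], [0, 0, 0], [0, 0, 0], [0, 0, 0], [0, 0, 0], [0, 0, 0], [0, 0, 0], [0, 0, 0], [0, 0, 0], [0, 0, 0]]' --hand '[0.6, 0.6, 0.6, 0.6, 0.6, 0.6, 0.6, 0.6, 0.6, 0.6]'

```text
clock: 16.25
eef_pos: [642.4, -125.7, 219.3]
eef_rot: [-3.14, -0.0, 1.452]
wrist_force: [0.9, -0.3, -0.5]
finger_gap: 56.7
finger_force: 0.0
```

```bash
python3 - <<'E'
from cell import camera
from h import *
sc=camera("scene"); b=sc["image"].copy()
for X in([684.2,-129.2,77.3],[522.9,-9.7,155.4]): p=proj(sc,X);cv2.circle(b,tuple(int(v) for v in p),1,(255,0,0),-1)
cv2.imwrite("pics/w7.png",cv2.resize(b[150:330,250:440],None,fx=3,fy=3,interpolation=2)[:,:,::-1])
E
```

```text
(no output)
```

View pics/w7.png

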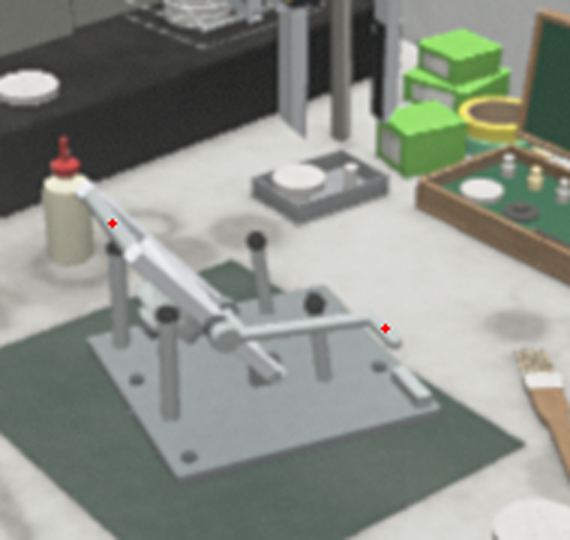

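The kickstand has dropped to its stop: the pin is at (390,335), where it should be. The frame is still on its rests and the bottle is untouched. I go back over the grip bar.

Request:
move_arm --dp '[[-30, 29, 0], [-30, 29, 0], [-30, 29, 0], [-28, 30, 0], [0, 0, -30], [0, 0, -30], [0, 0, -30], [0, 0, -21], [0, 0, 0], [0, 0, 0]]' --rotation '[[0, 0, 0], [0, 0, 0], [0, 0, 0], [0, 0, 0], [0, 0, 0], [0, 0, 0], [0, 0, 0], [0, 0, 0], [0, 0, 0], [0, 0, 0]]' --hand '[0.6, 0.6, 0.6, 0.6, 0.6, 0.6, 0.6, 0.6, 0.6, 0]' --newtons 15

```text
clock: 17.55
eef_pos: [525.0, -8.8, 110.0]
eef_rot: [3.141, -0.0, 1.452]
wrist_force: [0.1, 0.5, -0.3]
finger_gap: 50.2
finger_force: 0.0
```

Request:
move_arm --dp '[[0, 0, 0], [0, 0, 0], [0, 0, 0], [0, 0, 0], [0, 0, 0], [0, 0, 0], [0, 0, 0]]' --rotation '[[0, 0, 0], [0, 0, 0], [0, 0, 0], [0, 0, 0], [0, 0, 0], [0, 0, 0], [0, 0, 0]]' --hand '[0, 0, 0, 0, 0, 0, 0]'

```text
clock: 18.42
eef_pos: [525.1, -8.9, 109.6]
eef_rot: [3.141, -0.0, 1.452]
wrist_force: [3.3, -0.2, -0.3]
finger_gap: 13.4
finger_force: 15.0
```

Request:
move_arm --dp '[[8.8, -1, 6.9], [9.2, -1.1, 6.3], [9.6, -1.1, 5.6], [10, -1.2, 4.9], [10.3, -1.2, 4.2], [10.5, -1.2, 3.5], [10.8, -1.3, 2.7], [10.9, -1.3, 1.9]]' --rotation '[[0, 0, 0], [0, 0, 0], [0, 0, 0], [0, 0, 0], [0, 0, 0], [0, 0, 0], [0, 0, 0], [0, 0, 0]]' --hand '[0, 0, 0, 0, 0, 0, 0, 0]'

```text
clock: 19.42
eef_pos: [605.3, -18.5, 145.7]
eef_rot: [-3.141, 0.0, 1.452]
wrist_force: [-3.0, -2.0, 0.2]
finger_gap: 13.5
finger_force: 15.0
```

Request:
move_arm --dp '[[6, -0.7, 0.7], [6, -0.7, 0.5], [5, -0.6, 0.2], [4, -0.5, 0.1], [0, 0, 0], [0, 0, 0]]' --rotation '[[0, 0, 0], [0, 0, 0], [0, 0, 0], [0, 0, 0], [0, 0, 0], [0, 0, 0]]' --hand '[0, 0, 0, 0, 0, 0]'

```text
clock: 20.18
eef_pos: [625.8, -20.6, 146.8]
eef_rot: [-3.141, -0.0, 1.452]
wrist_force: [-1.2, -2.5, 0.3]
finger_gap: 13.7
finger_force: 15.0
```

Request:
move_arm --dp '[[1.5, -0.2, 0], [1.5, -0.2, 0], [0, 0, 0], [0, 0, 0]]' --rotation '[[0, 0, 0], [0, 0, 0], [0, 0, 0], [0, 0, 0]]' --hand '[0, 0, 0, 0]'

```text
clock: 20.68
eef_pos: [628.9, -21.1, 146.9]
eef_rot: [3.142, -0.0, 1.452]
wrist_force: [-1.5, -1.4, 0.3]
finger_gap: 13.4
finger_force: 15.0
```

Request:
move_arm --dp '[[1.5, -0.2, 0], [1.5, -0.2, 0], [0, 0, 0], [0, 0, 0]]' --rotation '[[0, 0, 0], [0, 0, 0], [0, 0, 0], [0, 0, 0]]' --hand '[0, 0, 0, 0]'

```text
clock: 21.18
eef_pos: [631.6, -21.4, 147.0]
eef_rot: [-3.141, -0.0, 1.452]
wrist_force: [-5.9, -1.3, 2.0]
finger_gap: 13.6
finger_force: 15.0
```

The push has risen to 6 N against the foot right where upright should be, so the kickstand is bearing. I settle and hand in.

Request:
move_arm --dp '[[0, 0, 0], [0, 0, 0], [0, 0, 0], [0, 0, 0]]' --rotation '[[0, 0, 0], [0, 0, 0], [0, 0, 0], [0, 0, 0]]' --hand '[0, 0, 0, 0]'

```text
clock: 21.68
eef_pos: [631.6, -21.4, 147.0]
eef_rot: [-3.141, -0.0, 1.452]
wrist_force: [-6.3, -0.5, 1.9]
finger_gap: 13.5
finger_force: 15.0
```

```bash
python3 -c "
from cell import manip
s=manip.read_state();print(s['eef_pos'],s['wrist_force'],s['finger_force'])
print(manip.sign_off())"
```

```text
[631.56402847 -21.41096478 146.98377567] [-6.33767594 -0.46056169  1.89884196] 14.997499287128448
the job is handed in; nothing more can be done
None
```

I handed the job in at about 22 s with the frame held upright against the kickstand's foot (15 N grip, 6 N push) and no contact with the bystanders noticed; the hand-in returned no verdict, the final upright pose was judged from position and force only, and I viewed 11 pictures, one over the limit of 10.

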